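# Shim the leather worker's stone slab level

### The job

The marble slab on the bench is out of level: its front left corner is low. Take the wooden wedge and push it, thin end first and from the front, gently in under that low corner until the level's bubble sits in the middle of its ring, then leave the wedge there flat on the bench, carrying the corner. Do not press on or lift the slab with the gripper, do not shove the slab out of its place, and leave the other things alone.

Things in the scene. Friction and masses are not known exactly. Their poses are not given: they have to be found in the camera images.
- wedge_center (a point): loose hardwood wedge, 140 mm long, 40 mm wide, height tapering evenly from 32 mm (thick end) to 4 mm (thin end), 75 g. Point: half-way along, mid-width, 9 mm above its flat underside. Own x: along it to the thin end; z up. Lies flat, thin end roughly away from the robot, left or right on the bench; a flat block of equal length lies on the other side
- wedge_nose (a point): the wedge's thin end: middle of its lower edge, 70 mm along the wedge's x from its centre; same axes. The thick end is 70 mm the other way; 16 mm from it the wedge is 29 mm high, a good place to grip across the 40 mm width
- slab: loose marble slab 190 (own x) x 240 (y) x 22 mm, 2 to 3.4 kg. Origin: centre of its underside; x away from the robot at yaw 0, y left, z up. Two equal rubber feet, 16 to 21 mm high (not known exactly), at (-80,-105) and (78,-20) mm; a foot 13 mm high at (-40, 50) mm, so its front left corner (-x,+y) is low. Hard shoving slides it
- low_edge (a point): point on the slab's lower front edge near the low corner, at (-95, 95, 0) mm in the slab's frame: the wedge goes in here, thin end first along the slab's +x. Gap 7 to 13 mm at first, 16 to 21 mm when level; the thin end is then some 60 to 90 mm past the edge. From y = 65 to 120 mm only bench lies under the slab
- slab_side (a point): middle of the lower right edge of the slab, at (0, -120, 0) mm in the slab's frame; shows whether the slab has been shoved
- vial (a point): centre of the round spirit level fixed on the slab's top, at (35, -50, 32) mm in the slab's frame: aluminium housing 72 mm across, 9 mm high, green face 64 mm across with a dotted black ring 21 mm across round its centre
- bubble (a point): centre of the level's white bubble, 15 mm across. It moves to the high side, 0.8 mm per milliradian of tilt, stopping at 16 mm along each slab axis; centred in the ring = level. Pushing the wedge in moves it, once off its stops, about 0.87 mm per mm along (-0.47, 0.88) in the slab's (x, y). Settles in 0.3 s
- block: loose flat wooden block 140 x 40 x 20 mm, not needed; origin at the centre of its underside
- jar: loose brown jar 60 mm across, 65 mm high, not needed; origin under its centre
- spool: loose dark wooden thread spool 44 mm across, 50 mm high, upright, not needed; origin under its centre
- mallet: loose wooden mallet 260 mm long, lying, not needed
- awl: loose awl 160 mm long, lying, not needed
- punch: loose steel round punch 24 mm across, 90 mm high, upright, not needed; origin under its centre
- dish: loose white ceramic dish 90 mm across, 28 mm high, not needed; origin under its centre
Mind the look-alikes: they are no part of the job. Leave any pink or red look-alike of the part that bears wedge_center alone.

How it is judged:
By the outcome, as a careful person would: the job done as asked, in the order asked, and still so for the second after the job is handed in, with the robot touching nothing.
It also fails if it takes over 59 s, if anything falls off the work surface, if the arm or the gripper's body presses on something with over 40 N, if the wrist force passes 120 N, or if a joint passes its speed limit or range.

### The arm

A 7-joint arm with a two-finger parallel gripper is mounted at the origin on the work surface. World frame = base frame: x ahead of the robot, y to its left, z up, the work surface at z = 0. Lengths are in m, angles in rad, forces in N, time in s.
With the tool pointing down it reaches from about 0.4 to 0.85 m from the base axis. Payload 4.5 kg.
Tool frame: the origin (TCP) lies between the finger pads; the fingertips stand 22 mm ahead of it and the grasp point (between the pads) lies 3 mm ahead of it; z points along the fingers, y is the direction in which the jaws open and shut (so a half turn about z gives the same grasp; the last joint's range is limited). The gripper opens to 88 mm and grips with 3 to 60 N. Pads are 18 mm wide; open, the fingers measure 123 mm over their backs; the gripper's body (75 mm by 187 mm) begins 45 mm behind the grasp point.
Start: joints at [1.219, 0.689, -0.195, 1.565, 0.157, 0.902, -0.215], TCP at [0.235, -0.579, 0.261] pointing down, gripper open.
Joint ranges: [-3.01, 3.01], [-0.46, 2.08], [-1.47, 1.51], [0.13, 2.56], [-1, 4.14], [0.04, 2.09], [-2.66, 2.66]. Speed limits (rad/s): [2.57, 2.57, 3.14, 3.14, 3.14, 3.14, 3.14].

### API

Orientations are given as a rotation vector (axis times angle).
In Python, from plant import env, vision gives the robot as it stands.
- The arm moves only by the tool servo_tool, never from a script. Its argument "increments" is a list that holds one entry, the list of rows, each a list of 7 numbers: the shift along the tool's x, y, z in units of 30 mm (1.0 is 30 mm), then the turn, a rotation vector about the tool's x, y, z in units of 6 degrees (1.0 is 6 degrees), then the opening, from 0 (shut) to 1 (fully open). In form: [[[tx, ty, tz, ax, ay, az, grip], ...]]. A call has 1 to 8 rows; each row shifts and turns the commanded pose from where the row before left it, along the tool's axes as they then stand; what a row does not reach is not made up. A row lasts 1/12 s, in which the tool goes at most 41.7 mm and 7.16 degrees, less where a joint would pass 70% of its speed; a pose out of reach is approached as far as the arm can. A call is refused whole if a number of a shift passes 1 or a number of a turn 1, either way. A call with a gripper value outside its range is refused whole. The fingers move at their own pace and stop on an object; "grip_force" is the grip in N (left out, the last holds). Time passes only in rows, so rows that do not move let the fingers close. It gives the time, the measured TCP pose, the force and the opening at its end, in the units of the state.
- env.state(): the state, without advancing time (a new reading comes with each control period).
- vision.get_image(name): name is "scene" or "side" or "wrist"; returns a dict with "frame" (480x640x3 uint8, red, green, blue), "camera_matrix" (3x3 intrinsics, pixels), "extrinsics" (4x4, takes a point from world to camera coordinates). Camera axes: x right, y down, z forward; pixel columns grow to the right and rows downward; lengths in m; the calibration is good to about 2 mm. A picture is of the moment at which its call begins. There is no depth.
- env.hand_in(): hands the job in, once; it reports no verdict.
The state is a dict: "t": time; "joint_pos": joint angles; "dq": joint speeds; "joint_efforts": joint torques, N m; "tool_pos": TCP position; "orientation": TCP orientation; "ft_force": force on the tool from outside, world axes, zero at the start; "ft_torque": the same for the moment, N m; "finger_gap": finger opening in m.
Only numpy, scipy, OpenCV 4.12 (cv2) and the standard library are available. Lean on these libraries where they do the work, as an engineer would, in place of code of your own. Each camera call takes 0.05 s, during which the arm holds its last target. There are 200 camera calls.

## Working session

There is one attempt and no reset: what is moved stays moved. The work goes in short steps, Python scripts to look and compute and a tool call to move; the robot and the scene stay as the last step left them, time stands still between calls to the robot, and variables do not carry over. Pictures are saved under pics/ and viewed, about 8 in all and at most 12, crops included, and the job is handed in when it is done.

Besides the shell and the picture viewer there is one more tool, called by a JSON object that holds its "api" and its "payload". servo_tool: Moves the arm, as the interface text tells. Its arguments: {"type":"object","properties":{"increments":{"type":"array","items":{"type":"array","items":{"type":"array","items":{"type":"number"}}}},"grip_force":{"type":"number"}},"required":["increments"]}

```bash
mkdir -p pics; ls
cat > h.py <<'E'
import numpy as np,cv2
from scipy.spatial.transform import Rotation as R
from plant import env,vision
def cam(n,fn=None):
    d=vision.get_image(n)
    if fn: cv2.imwrite('pics/'+fn,d['frame'][:,:,::-1])
    return d
def proj(d,P):
    P=np.atleast_2d(P);E=np.array(d['extrinsics']);c=P@E[:3,:3].T+E[:3,3]
    p=c@np.array(d['camera_matrix']).T;return p[:,:2]/p[:,2:]
def ray(d,uv,z):
    E=np.array(d['extrinsics']);K=np.array(d['camera_matrix']);uv=np.atleast_2d(uv)
    r=np.c_[uv,np.ones(len(uv))]@np.linalg.inv(K).T@E[:3,:3];o=-E[:3,:3].T@E[:3,3]
    return o+r*((z-o[2])/r[:,2])[:,None]
E
python3 - <<'E'
from h import *
a=cam('scene','s1.png');b=cam('side','d1.png')
for d in(a,b):
    E=np.array(d['extrinsics']);print(-E[:3,:3].T@E[:3,3],E[2,:3],d['camera_matrix'][0])
s=env.state();print(s['t'],s['tool_pos'],s['orientation'],s['ft_force'],s['finger_gap'])
print(R.from_rotvec(s['orientation']).as_matrix())
E
```

```text
pics
[ 1.28036582 -0.5951419   0.91567225] [-0.57835299  0.46894153 -0.66753401] [491.05335757   0.         318.33699727]
[0.20218269 0.80054712 0.65920318] [ 0.32276228 -0.75433308 -0.57166958] [435.81669054   0.         319.82753826]
0.1 [ 0.23491661 -0.57857657  0.25998651] [-3.08171109e+00 -6.01976818e-01  7.53516808e-04] [ 0.73246937  0.39721655 -0.1724743 ] 0.08787152313974315
[[ 9.26490586e-01  3.76317124e-01 -7.84937661e-04]
 [ 3.76317910e-01 -9.26489361e-01  1.51487324e-03]
 [-1.57163650e-04 -1.69890190e-03 -9.99998545e-01]]
```

View pics/s1.png

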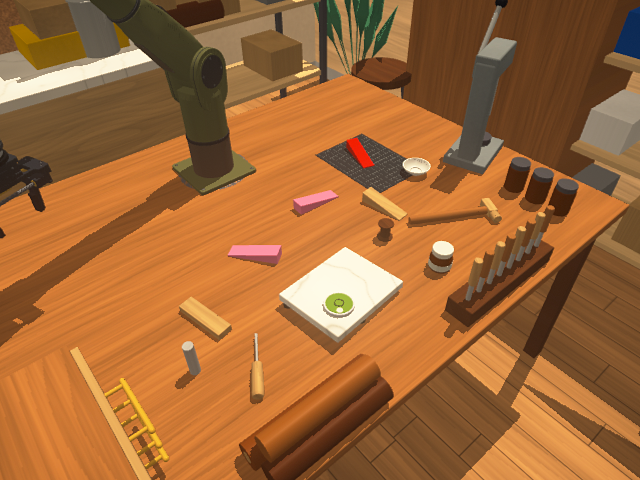

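View pics/d1.png

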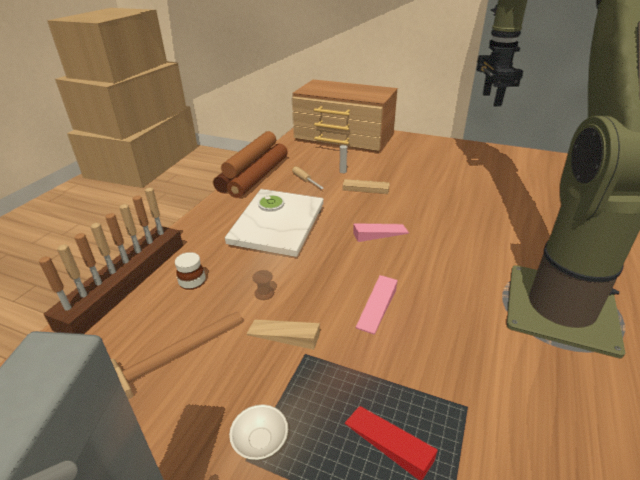

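Candidates: wooden at scene (384,204)/side (285,331) on the left, and wooden at scene (205,317)/side (366,186) on the right. Pink look-alikes are at scene (315,201) and (255,254), red at (360,152). I expect the left one to be the wedge and check that in a crop.

Run:
```python
import cv2,numpy as np
s=cv2.imread('pics/s1.png');d=cv2.imread('pics/d1.png')
f=lambda im,x,y,w,h,k:cv2.resize(im[y:y+h,x:x+w],(400,300),interpolation=cv2.INTER_CUBIC)
o=np.vstack([np.hstack([f(s,354,180,64,48,0),f(d,240,302,88,66,0)]),np.hstack([f(s,270,236,144,108,0),f(d,216,176,120,90,0)])])
cv2.imwrite('pics/c1.png',o)
```

```text
(no output)
```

View pics/c1.png

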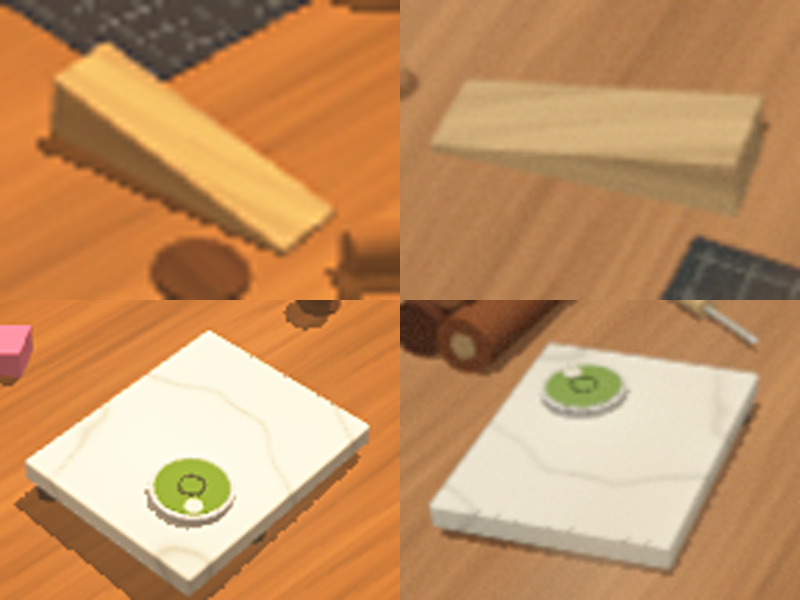

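```bash
cat > fit.py <<'E'
from h import *
from scipy.optimize import least_squares
def fit(X,views,x0,lock=None):
    # views: list of (d, idx, uv); pose x,y,z,rx,ry,yaw
    def T(p): 
        return R.from_euler('ZYX',[p[5],p[4],p[3]]).apply(X)+p[:3]
    def f(p):
        q=T(p);r=[(proj(d,q[i])-uv).ravel() for d,i,uv in views]
        return np.r_[tuple(r)+(np.array(p[3:5])*(300 if lock else 3),np.array([p[2]*(3000 if lock else 0)]))]
    s=least_squares(f,x0,loss='soft_l1');return s.x,f(s.x)
slabX=np.array([[-95,120,22],[95,120,22],[95,-120,22],[-95,-120,22]])/1e3
E
python3 - <<'E'
from fit import *
np.set_printoptions(precision=4,suppress=True)
a=cam('scene');b=cam('side')
p,r=fit(slabX,[(a,[0,1,2,3],np.array([(344.9,246.8),(403.2,281.7),(337.7,337.5),(279.7,294.7)])),(b,[2,3,0,1],np.array([(260.4,189.5),(323.4,197.9),(296.4,251.9),(225.9,239)]))],[.6,0,.016,0,0,0])
print('slab',p,r)
Rm=R.from_euler('ZYX',p[[5,4,3]])
for n,q in dict(low=(-95,95,0),fl=(-95,120,0),side=(0,-120,0),vial=(35,-50,32)).items(): print(n,Rm.apply(np.array(q)/1e3)+p[:3])
W=np.array([[-70,20,32],[-70,-20,32],[-70,-20,0],[-70,20,0],[70,20,4],[70,-20,4]])/1e3
q,r=fit(W,[(a,[1,0,4,5],np.array([(362.8,192.5),(371.6,186.9),(407.3,213.6),(399.6,220)])),(b,[4,5,1,0,3],np.array([(247,334.6),(254.3,319.6),(320.3,323.3),(314.1,336.8),(314.1,348.6)]))],[.5,.2,0,0,0,0],lock=1)
print('wedge',q,r)
print('others',ray(a,[(386,238),(384,204),(440,265)],0))
E
```

```text
slab [ 0.6918 -0.0501  0.0119 -0.0461 -0.0188  0.1222] [-0.8138  0.0462 -0.6181 -0.0981 -0.2837  0.0297 -1.968  -0.7836 -0.8484
  0.0679 -0.8694  0.8285 -0.2889 -0.027  -2.3519  0.1483 -0.1384 -0.0565
  0.    ]
low [0.586  0.0325 0.0057]
fl [0.583  0.0573 0.0046]
side [ 0.7063 -0.1691  0.0174]
vial [ 0.7318 -0.094   0.0468]
wedge [ 0.5076  0.2824 -0.      0.      0.0003  0.1342] [-1.7248 -0.1639 -2.2362 -0.4295 -0.9296 -0.6125 -1.2611 -0.5244 -0.9911
 -0.5332 -0.6754  0.0882 -1.0441 -0.9322 -0.3536  0.8719  0.0266  0.4874
  0.0093  0.1005 -0.1318]
others [[ 0.6102  0.1908 -0.    ]
 [ 0.4982  0.2961  0.    ]
 [ 0.7761  0.2226 -0.    ]]
```

Left one is a true taper with its thin end away from the robot, so it is the wedge. The bubble is off toward the rear right of the level.

```bash
cat > go.py <<'E'
import sys
from h import *
np.set_printoptions(precision=3,suppress=True)
def go(x,y,z,yaw):
    s=env.state();M=R.from_rotvec(s['orientation'])
    T=R.from_matrix(np.array([[np.cos(yaw),np.sin(yaw),0],[np.sin(yaw),-np.cos(yaw),0],[0,0,-1]]))
    d=M.inv().apply(np.array([x,y,z])-s['tool_pos'])/.03; r=(M.inv()*T).as_rotvec(degrees=True)/6
    print('t',s['t'],'tool',np.array(s['tool_pos']),'F',np.array(s['ft_force']),'gap',s['finger_gap']);print('units',d,'turn',r)
if __name__=='__main__': go(*map(float,sys.argv[1:]))
E
python3 go.py .47 -.25 .22 .134
python3 - <<'E'
from h import *
a=cam('scene');b=cam('side')
print(ray(a,[(315,201),(255,254)],.015),ray(b,[(378,303),(380,231)],.015))
print(ray(a,[(294,210),(336,196),(228,253),(281,250)],.015))
E
```

```text
t 0.2 tool [ 0.235 -0.579  0.26 ] F [0.037 0.222 0.411] gap 0.08829154153703786
units [11.381 -7.204  1.348] turn [-0.01   0.002  2.405]
[[ 0.36678205  0.13489915  0.015     ]
 [ 0.44122108 -0.13205891  0.015     ]] [[ 0.35408608  0.14197013  0.015     ]
 [ 0.42444057 -0.11627011  0.015     ]]
[[ 0.36015704  0.06065126  0.015     ]
 [ 0.38896196  0.19906942  0.015     ]
 [ 0.39140403 -0.18485151  0.015     ]
 [ 0.47345529 -0.07015072  0.015     ]]
```

{"api": "servo_tool", "payload": {"increments": [[[1, -0.6, 0.1, 0, 0, 0.3, 0.7], [1, -0.6, 0.1, 0, 0, 0.3, 0.7], [1, -0.6, 0.1, 0, 0, 0.3, 0.7], [1, -0.6, 0.1, 0, 0, 0.3, 0.7], [1, -0.6, 0.1, 0, 0, 0.3, 0.7], [0.9, -0.7, 0.1, 0, 0, 0.3, 0.7], [0.8, -0.8, 0.1, 0, 0, 0.3, 0.7], [0.7, -0.9, 0.1, 0, 0, 0.3, 0.7]]]}}

```text
t: 0.97
tool_pos: [0.4069, -0.3602, 0.2367]
orientation: [3.134, 0.209, 0.002]
ft_force: [0.7, 0.3, 0.8]
finger_gap: 0.0616
```

```bash
python3 go.py .454 .275 .10 .134
```

```text
t 0.9667 tool [ 0.407 -0.36   0.237] F [0.705 0.318 0.767] gap 0.061617444681838884
units [  4.361 -20.78    4.546] turn [ 0.007 -0.011 -0.008]
```

{"api": "servo_tool", "payload": {"increments": [[[0.3, -1, 0.1, 0, 0, 0, 0.7], [0.3, -1, 0.1, 0, 0, 0, 0.7], [0.3, -1, 0.1, 0, 0, 0, 0.7], [0.3, -1, 0.1, 0, 0, 0, 0.7], [0.3, -1, 0.1, 0, 0, 0, 0.7], [0.3, -1, 0.1, 0, 0, 0, 0.7], [0.2, -1, 0.1, 0, 0, 0, 0.7], [0.2, -1, 0.1, 0, 0, 0, 0.7]]]}}

```text
t: 1.63
tool_pos: [0.4389, -0.1131, 0.2127]
orientation: [3.134, 0.211, 0.001]
ft_force: [-0.7, 0.5, -0.4]
finger_gap: 0.0616
```

{"api": "servo_tool", "payload": {"increments": [[[0.2, -1, 0.2, 0, 0, 0, 0.7], [0.2, -1, 0.2, 0, 0, 0, 0.7], [0.2, -1, 0.2, 0, 0, 0, 0.7], [0.2, -1, 0.2, 0, 0, 0, 0.7], [0.2, -1, 0.2, 0, 0, 0, 0.7], [0.2, -1, 0.2, 0, 0, 0, 0.7], [0.2, -1, 0.2, 0, 0, 0, 0.7], [0.2, -1, 0.2, 0, 0, 0, 0.7]]]}}

```text
t: 2.3
tool_pos: [0.4541, 0.1314, 0.1645]
orientation: [-3.134, -0.211, -0.001]
ft_force: [0.3, -0.3, -0.5]
finger_gap: 0.0617
```

```bash
python3 go.py .454 .275 .12 .134
```

```text
t 2.3 tool [0.454 0.131 0.164] F [ 0.291 -0.276 -0.476] gap 0.061714702774348124
units [ 0.639 -4.745  1.483] turn [-0.001 -0.004  0.007]
```

{"api": "servo_tool", "payload": {"increments": [[[0.1, -1, 0.2, 0, 0, 0, 0.7], [0.1, -1, 0.3, 0, 0, 0, 0.7], [0.1, -0.9, 0.3, 0, 0, 0, 0.7], [0.1, -0.8, 0.3, 0, 0, 0, 0.7], [0.1, -0.6, 0.2, 0, 0, 0, 0.7], [0.1, -0.4, 0.2, 0, 0, 0, 0.7], [0, 0, 0, 0, 0, 0, 0.7], [0, 0, 0, 0, 0, 0, 0.7]]]}}

```text
t: 2.97
tool_pos: [0.453, 0.2713, 0.1195]
orientation: [3.134, 0.212, -0.0]
ft_force: [0.0, 0.4, 0.2]
finger_gap: 0.0617
```

```bash
python3 go.py .454 .275 .026 .134
python3 - <<'E'
from h import *
d=cam('wrist','w1.png')
W=np.array([[-70,20,32],[-70,-20,32],[70,20,4],[70,-20,4],[-54,0,28.8]])/1e3
print(proj(d,R.from_euler('z',.1342).apply(W)+[.5076,.2824,0]))
E
```

```text
t 2.9667 tool [0.453 0.271 0.12 ] F [0.034 0.413 0.207] gap 0.06167364133937157
units [ 0.052 -0.12   3.117] turn [0.008 0.003 0.007]
[[288.75881219 285.22298341]
 [360.86963682 285.26110512]
 [285.90438456  14.51330933]
 [363.01502802  14.58116126]
 [324.77776536 256.09541214]]
```

View pics/w1.png

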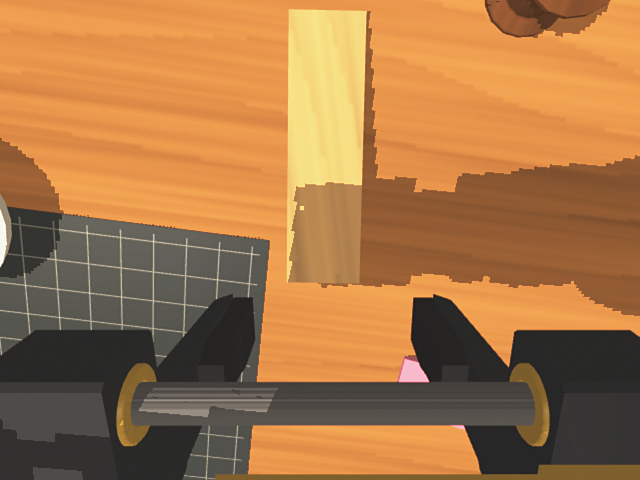

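The wedge is at (288–366, 10–283), within 3 px of the prediction. It is centred between the fingers, with mat and pinks clear. Descending and gripping.

{"api": "servo_tool", "payload": {"increments": [[[0.05, -0.1, 0.5, 0, 0, 0, 0.7], [0, 0, 0.6, 0, 0, 0, 0.7], [0, 0, 0.6, 0, 0, 0, 0.7], [0, 0, 0.6, 0, 0, 0.1, 0.7], [0, 0, 0.5, 0, 0, 0, 0.7], [0, 0, 0.3, 0, 0, 0, 0.7], [0, 0, 0, 0, 0, 0, 0.7], [0, 0, 0, 0, 0, 0, 0.7]]]}}

```text
t: 3.68
tool_pos: [0.4544, 0.2738, 0.027]
orientation: [3.135, 0.192, -0.0]
ft_force: [-0.3, 1.0, 0.2]
finger_gap: 0.0618
```

{"api": "servo_tool", "payload": {"increments": [[[0, 0, 0, 0, 0, 0, 0.3], [0, 0, 0, 0, 0, 0, 0.3], [0, 0, 0, 0, 0, 0, 0.3], [0, 0, 0, 0, 0, 0, 0.3], [0, 0, 0, 0, 0, 0, 0.3], [0, 0, 0, 0, 0, 0, 0.3]]], "grip_force": 25}}

```text
t: 4.18
tool_pos: [0.4544, 0.2752, 0.0274]
orientation: [-3.135, -0.195, -0.002]
ft_force: [0.2, -0.2, 5.9]
finger_gap: 0.0396
```

{"api": "servo_tool", "payload": {"increments": [[[0, 0, -0.4, 0, 0, 0, 0.3], [0, 0, -0.6, 0, 0, 0, 0.3], [0, 0, -0.6, 0, 0, 0, 0.3], [0, 0.3, -0.2, 0, 0, 0, 0.3], [0, 0.5, 0, 0, 0, 0, 0.3], [0, 0.7, 0, 0, 0, 0, 0.3], [0, 0.8, 0, 0, 0, 0, 0.3], [0, 0.8, 0, 0, 0, 0, 0.3]]]}}

```text
t: 4.85
tool_pos: [0.4653, 0.1812, 0.0809]
orientation: [3.135, 0.196, -0.0]
ft_force: [0.9, 0.0, -0.9]
finger_gap: 0.0397
```

```bash
python3 go.py .433 .0138 .07 .122
```

```text
t 4.85 tool [0.465 0.181 0.081] F [ 0.921  0.008 -0.85 ] gap 0.03973443353367216
units [-1.764  5.402  0.365] turn [0.004 0.001 0.026]
```

{"api": "servo_tool", "payload": {"increments": [[[-0.3, 0.8, 0, 0, 0, 0, 0.3], [-0.3, 0.8, 0, 0, 0, 0, 0.3], [-0.3, 0.8, 0, 0, 0, 0, 0.3], [-0.3, 0.8, 0, 0, 0, 0, 0.3], [-0.3, 0.8, 0, 0, 0, 0, 0.3], [-0.2, 0.6, 0.1, 0, 0, 0, 0.3], [0, 0.3, 0.2, 0, 0, 0, 0.3], [0, 0, 0, 0, 0, 0, 0.3]]]}}

```text
t: 5.52
tool_pos: [0.4343, 0.0271, 0.0729]
orientation: [3.134, 0.187, -0.006]
ft_force: [0.2, -0.3, -0.1]
finger_gap: 0.0399
```

```bash
python3 go.py .433 .0138 .0285 .122
python3 - <<'E'
from fit import *
d=cam('wrist','w2.png')
p=np.array([ 0.6918,-0.0501,0.0119,-0.0461,-0.0188,0.1222])
Rm=R.from_euler('ZYX',p[[5,4,3]])
for n,q in dict(low=(-95,95,0),fl=(-95,120,22),bl=(95,120,22),vial=(35,-50,32),fr=(-95,-120,22)).items(): print(n,proj(d,Rm.apply(np.array(q)/1e3)+p[:3]))
E
```

```text
t 5.5167 tool [0.434 0.027 0.073] F [ 0.177 -0.316 -0.111] gap 0.03986196299382751
units [-0.091  0.433  1.482] turn [ 0.018  0.04  -0.029]
low [[363.53925651 -88.30947543]]
fl [[ 291.57961266 -114.68156795]]
bl [[  257.79664322 -1310.8284746 ]]
vial [[1109.23659265 -956.93606548]]
fr [[1049.17313145 -134.35070581]]
```

View pics/w2.png

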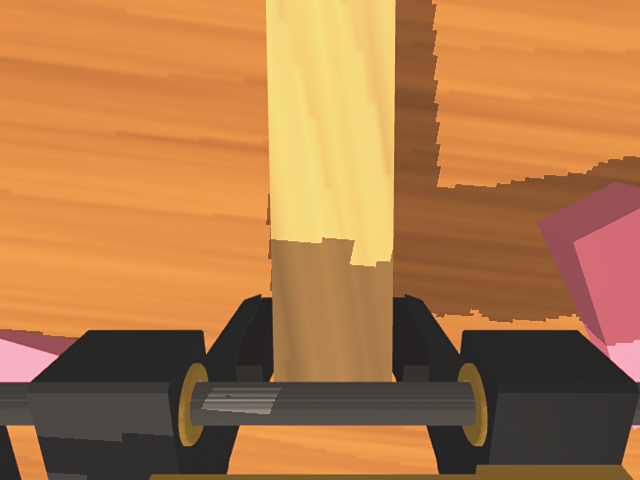

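Wedge is held straight; the pink block to the right (540–640, 190–370) stays clear of the fingers. Lowering to just above the bench, 30 mm before the edge.

{"api": "servo_tool", "payload": {"increments": [[[0, 0.2, 0.3, 0, 0, 0, 0.3], [0, 0.1, 0.4, 0, 0, 0, 0.3], [0, 0, 0.3, 0, 0, 0, 0.3], [0, 0, 0.2, 0, 0, 0, 0.3], [0, 0, 0.1, 0, 0, 0, 0.3], [0, 0, 0.1, 0, 0, 0, 0.3], [0, 0, 0, 0, 0, 0, 0.3], [0, 0, 0, 0, 0, 0, 0.3]]]}}

```text
t: 6.23
tool_pos: [0.4437, 0.0233, 0.0419]
orientation: [-3.135, -0.197, 0.028]
ft_force: [-0.0, 0.4, -1.6]
finger_gap: 0.04
```

```bash
python3 go.py .433 .0138 .0275 .122
python3 - <<'E'
from h import *
a=cam('scene','s2.png')['frame'];b=cam('side','d2.png')['frame']
f=lambda im,x,y,w,h:cv2.resize(im[y:y+h,x:x+w,::-1],(400,300),interpolation=cv2.INTER_CUBIC)
cv2.imwrite('pics/c2.png',np.vstack([np.hstack([f(a,240,210,160,120),f(b,270,180,120,90)]),np.hstack([f(a,312,276,56,42),f(b,246,186,48,36)])]))
E
```

```text
t 6.2333 tool [0.444 0.023 0.042] F [-0.032  0.407 -1.601] gap 0.03997075332203449
units [-0.384  0.272  0.488] turn [-0.015  0.17   0.036]
```

View pics/c2.png

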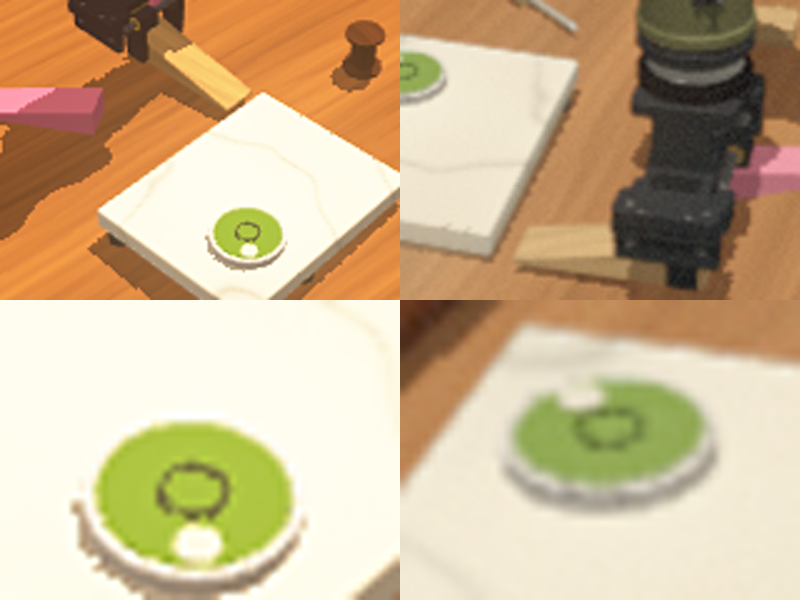

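The arm is short of reach here: z is 0.042 instead of 0.028, pitched 1°. Checking which joint limits it.

```bash
python3 -c "
from h import *
s=env.state();print(np.round(s['joint_pos'],3),np.round(s['tool_pos'],4),R.from_rotvec(s['orientation']).as_matrix().round(4))"
```

```text
[-0.125  0.912 -0.048  2.224  0.988  0.043 -2.588] [0.4436 0.023  0.0421] [[ 9.921e-01  1.245e-01 -1.770e-02]
 [ 1.245e-01 -9.922e-01 -9.000e-04]
 [-1.770e-02 -1.300e-03 -9.998e-01]]
```

Joint 6 sits on its lower limit. Tilting the tool so the fingertips point back to the robot by 12° about the jaw axis solves this and leaves the wedge flat. I'll set the wedge down at its old spot, regrip tilted, and come back.

{"api": "servo_tool", "payload": {"increments": [[[0, 0, -0.6, 0, 0, 0, 0.3], [0, 0, -0.7, 0, 0, 0, 0.3], [0, -0.3, -0.5, 0, 0, 0, 0.3], [0.2, -0.8, 0, 0, 0, 0, 0.3], [0.2, -0.8, 0, 0, 0, 0, 0.3], [0.2, -0.8, 0, 0, 0, 0, 0.3], [0.2, -0.8, 0, 0, 0, 0, 0.3], [0.2, -0.8, 0, 0, 0, 0, 0.3]]]}}

```text
t: 7.0
tool_pos: [0.458, 0.1554, 0.0958]
orientation: [-3.135, -0.195, 0.029]
ft_force: [0.6, -0.6, -0.6]
finger_gap: 0.0397
```

```bash
python3 go.py .454 .275 .029 .122
```

```text
t 7.0 tool [0.458 0.155 0.096] F [ 0.561 -0.568 -0.638] gap 0.03971890502961002
units [ 0.402 -3.968  2.223] turn [-0.012  0.177  0.021]
```

{"api": "servo_tool", "payload": {"increments": [[[0.1, -0.8, 0, 0, 0.1, 0, 0.3], [0.1, -0.8, 0, 0, 0.08, 0, 0.3], [0.1, -0.8, 0.2, 0, 0, 0, 0.3], [0.1, -0.7, 0.4, 0, 0, 0, 0.3], [0, -0.4, 0.5, 0, 0, 0, 0.3], [0, -0.2, 0.5, 0, 0, 0, 0.3], [0, 0, 0.3, 0, 0, 0, 0.3], [0, 0, 0.2, 0, 0, 0, 0.3]]]}}

```text
t: 7.67
tool_pos: [0.4558, 0.2657, 0.0316]
orientation: [3.135, 0.196, -0.001]
ft_force: [-0.5, 0.1, -0.8]
finger_gap: 0.0396
```

```bash
python3 go.py .454 .275 .0277 .122
```

```text
t 7.6667 tool [0.456 0.266 0.032] F [-0.467  0.06  -0.791] gap 0.03961577158785611
units [-0.019 -0.316  0.13 ] turn [0.001 0.007 0.03 ]
```

{"api": "servo_tool", "payload": {"increments": [[[0, 0, 0.08, 0, 0, 0, 0.3], [0, 0, 0.05, 0, 0, 0, 0.3], [0, 0, 0, 0, 0, 0, 0.3], [0, 0, 0, 0, 0, 0, 0.6], [0, 0, 0, 0, 0, 0, 0.6], [0, 0, 0, 0, 0, 0, 0.6]]]}}

```text
t: 8.17
tool_pos: [0.457, 0.2658, 0.0291]
orientation: [-3.134, -0.194, -0.002]
ft_force: [-0.5, 0.4, 0.2]
finger_gap: 0.0529
```

{"api": "servo_tool", "payload": {"increments": [[[0, 0, 0, 0, -0.5, 0, 0.6], [0, 0, 0, 0, -0.5, 0, 0.6], [0, 0, 0, 0, -0.5, 0, 0.6], [0, 0, 0, 0, -0.5, 0, 0.6], [0, 0, 0, 0, 0, 0, 0.6], [0, 0, 0, 0, 0, 0, 0.6]]]}}

```text
t: 8.67
tool_pos: [0.4572, 0.2655, 0.0284]
orientation: [3.108, 0.19, -0.323]
ft_force: [-0.1, 0.3, 0.3]
finger_gap: 0.0525
```

{"api": "servo_tool", "payload": {"increments": [[[0, 0, 0, 0, 0, 0, 0.3], [0, 0, 0, 0, 0, 0, 0.3], [0, 0, 0, 0, 0, 0, 0.3], [0, 0, 0, 0, 0, 0, 0.3], [0, 0, 0, 0, 0, 0, 0.3]]], "grip_force": 25}}

```text
t: 9.08
tool_pos: [0.4559, 0.266, 0.0288]
orientation: [3.106, 0.195, -0.326]
ft_force: [-0.5, -0.2, 1.9]
finger_gap: 0.04
```

```bash
sed -i 's/def go(x,y,z,yaw):/def go(x,y,z,yaw,tilt=-12):/; s/^    d=M.inv/    T=T*R.from_euler("y",tilt,degrees=True)\n    d=M.inv/' go.py; python3 go.py .456 .266 .0688 .122; python3 go.py .433 .0138 .0688 .122
```

```text
t 9.0833 tool [0.456 0.266 0.029] F [-0.532 -0.154  1.852] gap 0.03995199089212241
units [-0.274 -0.    -1.306] turn [ 0.001 -0.004  0.031]
t 9.0833 tool [0.456 0.266 0.029] F [-0.532 -0.154  1.852] gap 0.03995199089212241
units [-2.046  8.245 -0.935] turn [ 0.001 -0.004  0.031]
```

{"api": "servo_tool", "payload": {"increments": [[[-0.1, 0, -0.4, 0, 0, 0, 0.3], [-0.1, 0, -0.5, 0, 0, 0, 0.3], [-0.1, 0.3, -0.4, 0, 0, 0, 0.3], [-0.2, 0.8, 0, 0, 0, 0, 0.3], [-0.2, 0.8, 0, 0, 0, 0, 0.3], [-0.2, 0.8, 0, 0, 0, 0, 0.3], [-0.2, 0.8, 0, 0, 0, 0, 0.3], [-0.2, 0.8, 0, 0, 0, 0, 0.3]]]}}

```text
t: 9.75
tool_pos: [0.4427, 0.1322, 0.0756]
orientation: [3.106, 0.192, -0.324]
ft_force: [0.1, -0.1, -0.8]
finger_gap: 0.0397
```

{"api": "servo_tool", "payload": {"increments": [[[-0.2, 0.8, 0, 0, 0, 0, 0.3], [-0.2, 0.8, 0, 0, 0, 0, 0.3], [-0.2, 0.8, 0, 0, 0, 0, 0.3], [-0.2, 0.6, 0, 0, 0, 0, 0.3], [-0.1, 0.3, 0, 0, 0, 0, 0.3], [0, 0, 0, 0, 0, 0, 0.3], [0, 0, 0, 0, 0, 0, 0.3]]]}}

```text
t: 10.33
tool_pos: [0.4292, 0.033, 0.0806]
orientation: [3.108, 0.193, -0.323]
ft_force: [0.6, 0.3, -1.1]
finger_gap: 0.0399
```

```bash
python3 go.py .433 .0138 .0293 .122; python3 -c "
from h import *
print(np.round(env.state()['joint_pos'],3))"
```

```text
t 10.3333 tool [0.429 0.033 0.081] F [ 0.639  0.252 -1.119] gap 0.03990338796940564
units [0.396 0.654 1.663] turn [-0.013 -0.021  0.018]
[ 0.061  0.876 -0.389  2.082  0.584  0.51  -2.227]
```

q6 now has margin. Lowering.

{"api": "servo_tool", "payload": {"increments": [[[0.1, 0.2, 0.3, 0, 0, 0, 0.3], [0.1, 0.2, 0.4, 0, 0, 0, 0.3], [0.1, 0.2, 0.4, 0, 0, 0, 0.3], [0.1, 0.05, 0.3, 0, 0, 0, 0.3], [0, 0, 0.2, 0, 0, 0, 0.3], [0, 0, 0, 0, 0, 0, 0.3], [0, 0, 0, 0, 0, 0, 0.3]]]}}

```text
t: 10.92
tool_pos: [0.4324, 0.0139, 0.0301]
orientation: [3.107, 0.194, -0.328]
ft_force: [-0.5, -0.6, -0.4]
finger_gap: 0.04
```

```bash
python3 go.py .433 .0138 .029 .122
```

```text
t 10.9167 tool [0.432 0.014 0.03 ] F [-0.488 -0.565 -0.42 ] gap 0.039984179704626775
units [0.027 0.005 0.033] turn [-0.007  0.005  0.029]
```

{"api": "servo_tool", "payload": {"increments": [[[0.1, 0, 0, 0, 0, 0, 0.3], [0.2, 0, -0.04, 0, 0, 0, 0.3], [0.2, 0, -0.04, 0, 0, 0, 0.3], [0.3, 0, -0.07, 0, 0, 0, 0.3], [0.3, 0, -0.07, 0, 0, 0, 0.3], [0.2, 0, -0.04, 0, 0, 0, 0.3], [0, 0, 0, 0, 0, 0, 0.3], [0, 0, 0, 0, 0, 0, 0.3]]]}}

```text
t: 11.58
tool_pos: [0.4726, 0.0185, 0.0303]
orientation: [3.107, 0.193, -0.325]
ft_force: [0.8, -1.0, -0.8]
finger_gap: 0.0394
```

```bash
python3 go.py .473 .0188 .029 .122
python3 - <<'E'
from h import *
a=cam('scene','s3.png')['frame'];b=cam('side','d3.png')['frame']
f=lambda im,x,y,w,h:cv2.resize(im[y:y+h,x:x+w,::-1],(400,300),interpolation=cv2.INTER_CUBIC)
cv2.imwrite('pics/c3.png',np.vstack([np.hstack([f(a,300,220,80,60),f(b,270,210,80,60)]),np.hstack([f(a,312,276,56,42),f(b,246,186,48,36)])]))
E
```

```text
t 11.5833 tool [0.473 0.018 0.03 ] F [ 0.808 -1.011 -0.806] gap 0.03942225780768374
units [ 0.022 -0.01   0.04 ] turn [-0.007 -0.011  0.018]
```

View pics/c3.png

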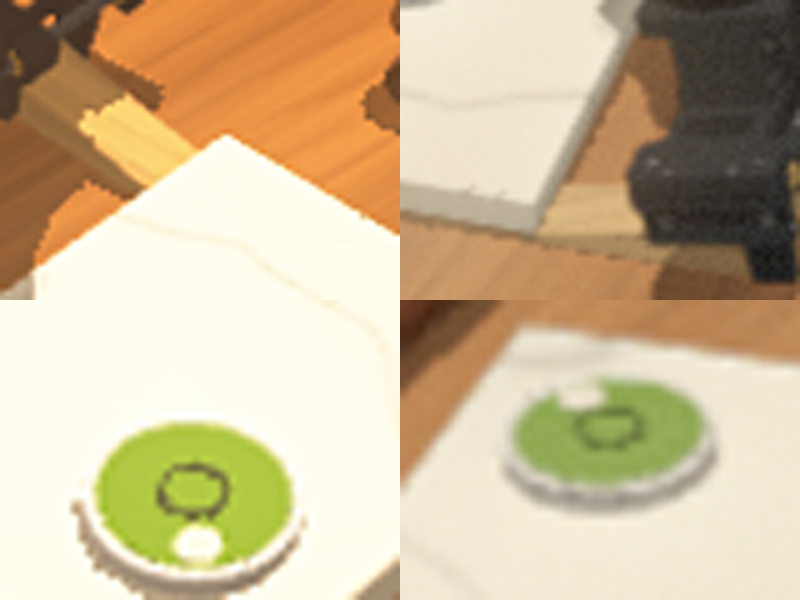

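Run:
```python
from h import *
a=cam('scene');b=cam('side')
p=np.array([ 0.6918,-0.0501,0.0119,-0.0461,-0.0188,0.1222]);Rm=R.from_euler('ZYX',p[[5,4,3]])
loc=lambda q:(Rm.inv().apply(q-p[:3])*1e3).round(1)
print(loc(ray(a,[(339,251),(330,257.4)],.0095)))
# side: far top edge & near edges of wedge close to slab
print(loc(ray(b,[(270+565/5-80,210+187/5)],.0095)), loc(ray(b,[(270+(545-400)/5,210+236/5)],.0095)),loc(ray(b,[(270+(660-400)/5,210+253/5)],0)))
```

```text
[[-106.4  113.3    4.8]
 [-107.5   78.8    3.3]]
[[-98.5  77.9   3. ]] [[-101.   118.2    4.9]] [[-155.3  105.8   -4.1]]
```

```bash
cat > bub.py <<'E'
from h import *
p=np.array([ 0.6918,-0.0501,0.0119,-0.0461,-0.0188,0.1222])
def bub(n):
    d=cam(n);im=d['frame'].astype(float)
    f=lambda q:proj(d,R.from_euler('ZYX',p[[5,4,3]]).apply(np.array(q)/1e3)+p[:3])
    c=f([(35,-50,31)])[0].round().astype(int);k=8;h=26
    I=im[c[1]-h:c[1]+h,c[0]-h:c[0]+h].astype(np.float32);I=cv2.resize(I,None,fx=k,fy=k,interpolation=cv2.INTER_CUBIC)
    g=((I[:,:,1]-I[:,:,2])>55).astype(np.uint8)
    cn=max(cv2.findContours(g,cv2.RETR_EXTERNAL,cv2.CHAIN_APPROX_NONE)[0],key=cv2.contourArea)
    hull=cv2.convexHull(cn);e=cv2.fitEllipse(hull)
    m=np.zeros(g.shape,np.uint8);cv2.ellipse(m,(e[0],(e[1][0]*.9,e[1][1]*.9),e[2]),1,-1)
    w=np.clip((I[:,:,2]-110)/100,0,1)*m
    lum=I.sum(2);dk=np.clip((300-lum)/100,0,1)*m
    cen=lambda w:np.array([(w.sum(0)@np.arange(w.shape[1])),(w.sum(1)@np.arange(w.shape[0]))])/w.sum()
    J=np.c_[f([(45,-50,32)])[0]-f([(35,-50,32)])[0],f([(35,-40,32)])[0]-f([(35,-50,32)])[0]]/10
    s=lambda v:np.linalg.solve(J,v/k).round(2)
    B=cen(w);print(n,'bubble rel ellipse',s(B-np.array(e[0])),'rel ring',s(B-cen(dk)) if dk.sum()>50 else None,'A',w.sum()/k/k, 'corner px', (np.array(e[0])/k+c-h).round(2))
for n in('scene','side'):bub(n)
s=env.state();print(s['t'],np.round(s['tool_pos'],4),np.round(s['ft_force'],1))
E
python3 bub.py
```

```text
scene bubble rel ellipse [ 15.23 -15.09] rel ring [ 16.48 -13.32] A 25.844433 corner px [339.07 303.32]
side bubble rel ellipse [ 15.37 -15.87] rel ring None A 8.387154 corner px [271.07 201.77]
11.8833 [0.472  0.0183 0.0303] [-0.4  0.7 -0.5]
```

{"api": "servo_tool", "payload": {"increments": [[[0.1, 0.05, 0.02, 0, 0, 0, 0.3], [0.1, 0.05, 0, 0, 0, 0, 0.3], [0.1, 0, -0.02, 0, 0, 0, 0.3], [0.1, 0, -0.02, 0, 0, 0, 0.3], [0.1, 0, -0.02, 0, 0, 0, 0.3], [0, 0, 0, 0, 0, 0, 0.3], [0, 0, 0, 0, 0, 0, 0.3]]]}}

```text
t: 12.47
tool_pos: [0.4884, 0.0173, 0.0284]
orientation: [3.107, 0.193, -0.323]
ft_force: [1.0, -1.5, 1.1]
finger_gap: 0.0399
```

```bash
python3 bub.py
```

```text
scene bubble rel ellipse [ 15.23 -15.11] rel ring [ 16.79 -11.87] A 25.787384 corner px [339.07 303.33]
side bubble rel ellipse [ 15.42 -15.85] rel ring None A 8.6603985 corner px [271.06 201.76]
12.5667 [0.4881 0.0174 0.0284] [0.6 0.  1.4]
```

{"api": "servo_tool", "payload": {"increments": [[[0.1, 0, -0.02, 0, 0, 0, 0.3], [0.1, 0, -0.02, 0, 0, 0, 0.3], [0.1, 0, -0.02, 0, 0, 0, 0.3], [0.1, 0, -0.02, 0, 0, 0, 0.3], [0.1, 0, -0.02, 0, 0, 0, 0.3], [0, 0, 0, 0, 0, 0, 0.3], [0, 0, 0, 0, 0, 0, 0.3]]]}}

```text
t: 13.15
tool_pos: [0.4995, 0.0183, 0.0283]
orientation: [3.103, 0.194, -0.336]
ft_force: [-6.2, -0.7, 7.6]
finger_gap: 0.04
```

```bash
python3 bub.py; python3 go.py .55 .028 .0286 .122
```

```text
scene bubble rel ellipse [ 13.27 -15.51] rel ring [ 14.06 -13.84] A 25.977346 corner px [339.04 303.44]
side bubble rel ellipse [ 13.66 -16.04] rel ring None A 9.694392 corner px [271.02 201.68]
13.25 [0.4995 0.0183 0.0283] [-6.6 -1.6  7.7]
t 13.25 tool [0.5   0.018 0.028] F [-6.598 -1.615  7.74 ] gap 0.039669155857983085
units [ 1.667 -0.111 -0.375] turn [0.011 0.059 0.024]
```

{"api": "servo_tool", "payload": {"increments": [[[0.1, 0, -0.03, 0, 0.02, 0, 0.3], [0.1, 0, -0.02, 0, 0.02, 0, 0.3], [0.1, 0, -0.02, 0, 0.01, 0, 0.3], [0.1, 0, -0.02, 0, 0, 0, 0.3], [0.1, 0, -0.02, 0, 0, 0, 0.3], [0, 0, 0, 0, 0, 0, 0.3], [0, 0, 0, 0, 0, 0, 0.3]]]}}

```text
t: 13.83
tool_pos: [0.5148, 0.0202, 0.0283]
orientation: [3.105, 0.193, -0.328]
ft_force: [-6.5, -1.4, 5.8]
finger_gap: 0.0398
```

```bash
python3 bub.py; python3 go.py .55 .028 .0286 .122
```

```text
scene bubble rel ellipse [ 12.93 -15.16] rel ring [ 12.63 -12.32] A 26.52044 corner px [338.95 303.75]
side bubble rel ellipse [ 11.23 -15.98] rel ring None A 9.535073 corner px [271.   201.61]
13.9333 [0.5148 0.0202 0.0283] [-6.5 -0.7  5.9]
t 13.9333 tool [0.515 0.02  0.028] F [-6.463 -0.734  5.862] gap 0.0396916665075405
units [ 1.168 -0.112 -0.259] turn [0.01  0.011 0.023]
```

Run:
```python
from h import *
a=cam('scene','s4.png')['frame'];b=cam('side','d4.png')['frame']
f=lambda im,x,y,w,h:cv2.resize(im[y:y+h,x:x+w,::-1],(400,300),interpolation=cv2.INTER_CUBIC)
o=cv2.imread('pics/s1.png')[:,:,::-1];ob=cv2.imread('pics/d1.png')[:,:,::-1]
cv2.imwrite('pics/c4.png',np.vstack([np.hstack([f(a,270,236,144,108),f(b,216,176,120,90)]),np.hstack([f(a,312,276,56,42),f(b,246,186,48,36)])]))
g=lambda i:cv2.cvtColor(np.ascontiguousarray(i),cv2.COLOR_RGB2GRAY).astype(np.float32)
# local patch shifts by phase correlation at slab corners / features
for nm,A,B,pts in(('scene',o,a,[(403,282),(338,337),(280,295)]),('side',ob,b,[(260,189),(226,240),(323,198)])):
    for x,y in pts:
        w=10;print(nm,(x,y),np.round(cv2.phaseCorrelate(g(A)[y-w:y+w,x-w:x+w],g(B)[y-w:y+w,x-w:x+w],cv2.createHanningWindow((2*w,2*w),cv2.CV_32F)),2))
```

```text
Traceback (most recent call last):
ValueError: setting an array element with a sequence. The requested array has an inhomogeneous shape after 1 dimensions. The detected shape was (2,) + inhomogeneous part.
```

View pics/c4.png

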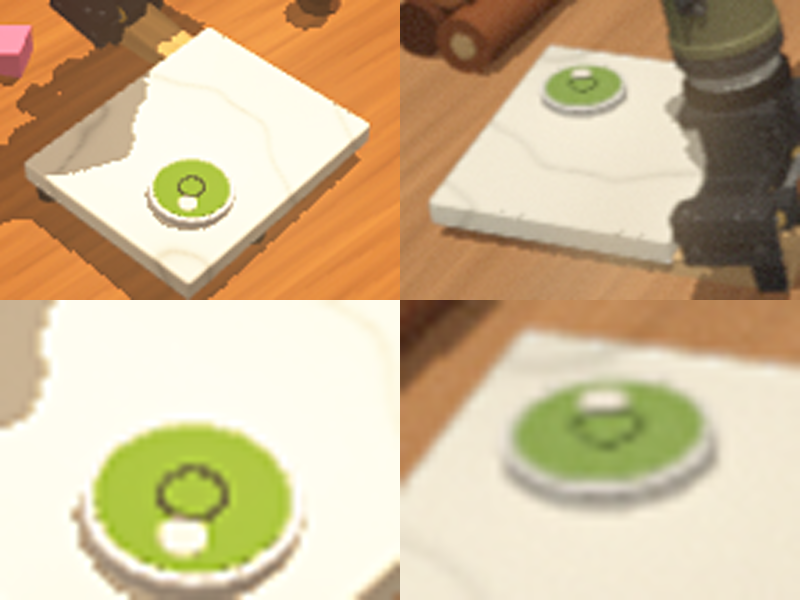

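Bubble is moving toward the slab's −x, the slab edges are unmoved, the wedge is entering at the corner. Continuing.

{"api": "servo_tool", "payload": {"increments": [[[0.1, 0, -0.02, 0, 0, 0, 0.3], [0.1, 0, -0.02, 0, 0, 0, 0.3], [0.1, 0, -0.02, 0, 0, 0, 0.3], [0.1, 0, -0.02, 0, 0, 0, 0.3], [0, 0, 0, 0, 0, 0, 0.3], [0, 0, 0, 0, 0, 0, 0.3]]]}}

```text
t: 14.53
tool_pos: [0.5267, 0.0218, 0.0283]
orientation: [3.104, 0.194, -0.329]
ft_force: [-6.1, -0.9, 7.3]
finger_gap: 0.0398
```

```bash
python3 bub.py; python3 go.py .55 .028 .0286 .122
```

```text
scene bubble rel ellipse [ 8.41 -8.52] rel ring [  9.37 -13.03] A 23.918045 corner px [338.83 304.01]
side bubble rel ellipse [ 6.87 -8.35] rel ring None A 9.539615 corner px [270.98 201.55]
14.6333 [0.5266 0.0218 0.0283] [-6.3 -0.4  6.8]
t 14.6333 tool [0.527 0.022 0.028] F [-6.285 -0.449  6.767] gap 0.0401936511921302
units [ 0.779 -0.11  -0.177] turn [0.011 0.017 0.024]
```

{"api": "servo_tool", "payload": {"increments": [[[0.08, 0, -0.02, 0, 0, 0, 0.3], [0.08, 0, -0.02, 0, 0, 0, 0.3], [0.08, 0, -0.02, 0, 0, 0, 0.3], [0, 0, 0, 0, 0, 0, 0.3], [0, 0, 0, 0, 0, 0, 0.3], [0, 0, 0, 0, 0, 0, 0.3]]]}}

```text
t: 15.13
tool_pos: [0.534, 0.0227, 0.0283]
orientation: [3.105, 0.194, -0.329]
ft_force: [-6.9, -0.9, 4.5]
finger_gap: 0.0395
```

```bash
python3 bub.py
```

```text
scene bubble rel ellipse [ 0.09 -1.33] rel ring [ 2.07 -6.73] A 22.951452 corner px [338.81 304.17]
side bubble rel ellipse [ 1.22 -3.13] rel ring None A 11.345915 corner px [270.98 201.49]
15.2333 [0.534  0.0227 0.0283] [-7.6 -0.3  5.7]
```

{"api": "servo_tool", "payload": {"increments": [[[0.05, 0, -0.01, 0, 0, 0, 0.3], [0, 0, 0, 0, 0, 0, 0.3], [0, 0, 0, 0, 0, 0, 0.3], [0, 0, 0, 0, 0, 0, 0.3], [0, 0, 0, 0, 0, 0, 0.3]]]}}

```text
t: 15.65
tool_pos: [0.5349, 0.0228, 0.0283]
orientation: [3.104, 0.194, -0.331]
ft_force: [-7.3, -1.8, 5.4]
finger_gap: 0.0399
```

```bash
python3 bub.py
python3 - <<'E'
from h import *
a=cam('scene','s5.png')['frame'];b=cam('side','d5.png')['frame']
f=lambda im,x,y,w,h:cv2.resize(im[y:y+h,x:x+w,::-1],(400,300),interpolation=cv2.INTER_CUBIC)
cv2.imwrite('pics/c5.png',np.hstack([f(a,319,289,40,30),f(b,251,187,40,30)]))
E
```

```text
scene bubble rel ellipse [-1.67  1.58] rel ring [ 0.51 -1.98] A 26.41199 corner px [338.81 304.19]
side bubble rel ellipse [ 0.98 -1.77] rel ring None A 11.683018 corner px [270.95 201.48]
15.75 [0.5349 0.0228 0.0283] [-7.2 -0.5  6. ]
```

View pics/c5.png

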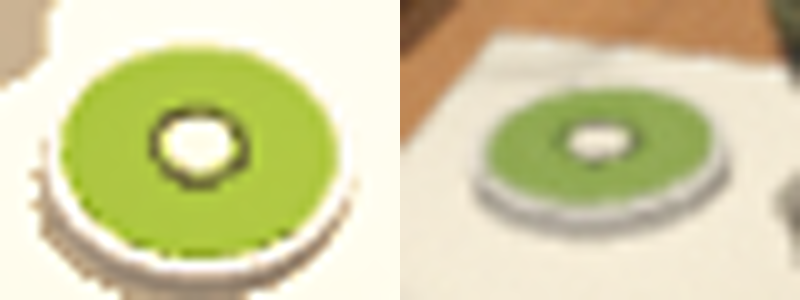

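Bubble centred in the ring in both views: scene bubble (198,145) against ring (199,145), side within about 0.3 px. Releasing.

{"api": "servo_tool", "payload": {"increments": [[[0, 0, 0, 0, 0, 0, 0.6], [0, 0, 0, 0, 0, 0, 0.6], [0, 0, 0, 0, 0, 0, 0.6], [0, 0, 0, 0, 0, 0, 0.6], [0, 0, 0, 0, 0, 0, 0.6]]]}}

```text
t: 16.27
tool_pos: [0.5395, 0.0238, 0.0285]
orientation: [3.108, 0.193, -0.316]
ft_force: [0.0, 0.1, 0.0]
finger_gap: 0.0527
```

```bash
python3 bub.py
```

```text
scene bubble rel ellipse [-1.78  1.9 ] rel ring [-1.31  0.96] A 25.965624 corner px [338.82 304.2 ]
side bubble rel ellipse [ 1.09 -1.74] rel ring None A 11.739619 corner px [270.97 201.5 ]
16.3667 [0.5393 0.0237 0.0285] [-0.1  0.5 -0.7]
```

{"api": "servo_tool", "payload": {"increments": [[[-0.2, 0, -0.3, 0, 0, 0, 0.6], [-0.2, 0, -0.5, 0, 0, 0, 0.6], [-0.2, 0, -0.7, 0, 0, 0, 0.6], [-0.2, 0, -0.8, 0, 0, 0, 0.6], [-0.2, 0, -0.8, 0, 0, 0, 0.6], [-0.2, 0, -0.8, 0, 0, 0, 0.6], [-0.2, 0, -0.8, 0, 0, 0, 0.6], [0, 0, -0.2, 0, 0, 0, 0.6]]]}}

```text
t: 17.03
tool_pos: [0.5287, 0.0226, 0.185]
orientation: [3.109, 0.194, -0.309]
ft_force: [-0.4, 0.0, -0.6]
finger_gap: 0.0526
```

```bash
python3 bub.py
python3 - <<'E'
from h import *
a=cam('scene','s6.png')['frame'];b=cam('side','d6.png')['frame'];w=cam('wrist','w6.png')['frame']
f=lambda im,x,y,w,h:cv2.resize(im[y:y+h,x:x+w,::-1],(400,300),interpolation=cv2.INTER_CUBIC)
cv2.imwrite('pics/c6.png',np.vstack([np.hstack([f(a,319,289,40,30),f(b,251,187,40,30)]),np.hstack([f(w,0,0,640,480),f(b,216,160,160,120)])]))
E
```

```text
scene bubble rel ellipse [-1.77  1.95] rel ring [ 0.2 -1. ] A 26.210651 corner px [338.83 304.19]
side bubble rel ellipse [ 1.01 -1.74] rel ring None A 11.360252 corner px [270.96 201.48]
17.1333 [0.5284 0.0223 0.1826] [ 0.1 -0.  -0.2]
```

View pics/c6.png

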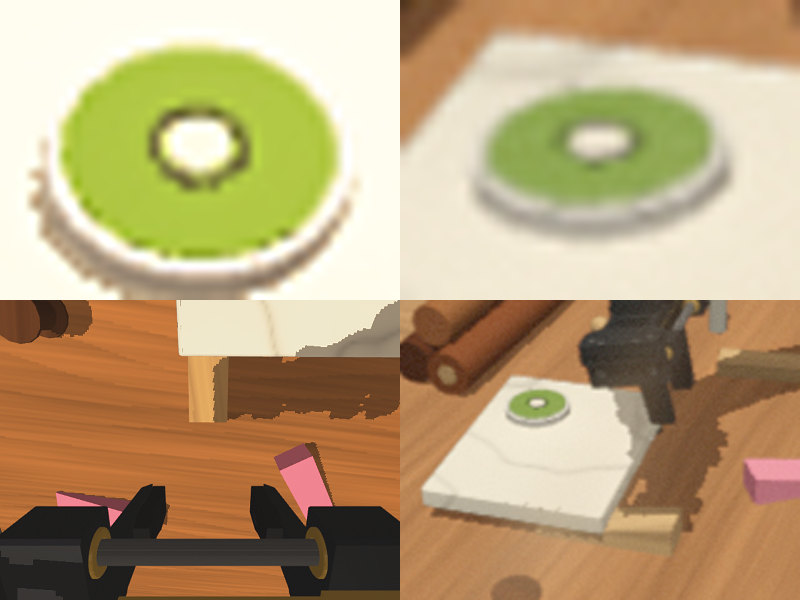

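```bash
python3 -c "
from plant import env
print(env.hand_in())"
```

```text
the job is handed in; nothing more can be done
None
```

The wedge is now under the slab's front left corner, flat on the bench and carrying the corner, and the slab is level. I handed the job in at about 17 s of the 59 s allowed.

- **Grip:** The first upright grip ran into a joint limit in front of the slab. I set the wedge back down near where I found it, regripped it with the tool tilted 12°, and pushed it in thin end first.
- **Bubble:** After release and with the gripper clear, the bubble sits in the middle of its ring in both cameras. My automatic bubble readings were less tidy: scene (-1.8, 1.9) mm and side (1.0, -1.7) mm. They are biased by the black ring and contradict each other, so I went by the zoomed crops.
- **Forces:** The wrist force stayed at about 10 N or less in all my readings.
- **Slab position:** I saw no sign of the slab shifting in the camera crops. The numeric check for this failed with a script error and I did not repeat it.
- **Other things:** I saw no contact with the pink look-alikes or any other object.

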